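# Dispense one bearing and nudge it into the empty V-stop

### The arm

A 6-joint arm with a two-finger parallel gripper is mounted at the origin on the work surface. World frame = base frame: x ahead of the robot, y to its left, z up, the work surface at z = 0. Lengths are in m, angles in rad, forces in N, time in s.
With the tool pointing down it reaches from about 0.225 to 0.875 m from the base axis. Payload 3.4 kg.
Tool frame: the origin (TCP) lies at the very end of the fingers, on their centre line; the grasp point (between the pads) lies 19 mm behind it; z points along the fingers, y is the line along which they close (so a half turn about z gives the same grasp; the last joint's range is limited). The gripper opens to 85 mm and grips with 20 to 120 N. Pads are 22 mm wide; open, the fingers measure 114 mm over their backs; the gripper's body (76 mm by 85 mm) begins 54 mm behind the grasp point. The pads swing forward as they close: fully open they stand 13 mm farther back than shut.
Start: joints at [1.011, 0.276, 1.505, -0, 1.361, -0.121], TCP at [0.244, 0.521, 0.231] pointing down, gripper open.
Joint ranges: [-2.89, 2.89], [-0.75, 2.08], [0.22, 2.7], [-1.18, 4.32], [0.11, 2.71], [-2.7, 2.7]. Speed limits (rad/s): [2.57, 2.57, 3.14, 3.14, 3.14, 3.14].

### API

Orientations are given as a unit quaternion [x, y, z, w].
In Python, from plant import monitor, cams, order, models gives the robot as it stands.
- The arm moves only by the tool drive_tool, never from a script. Its argument "plan" is a list of rows, each a list of 7 numbers: the turn, a rotation vector about the tool's x, y, z scaled (see below), then the shift along the tool's x, y, z scaled (see below), then the gripper's target within -1 to 1 (fully open at 1, half-way at 0, shut at -1). In form: [[rx, ry, rz, dx, dy, dz, jaw], ...]. A call has 1 to 8 rows; each row is the pose to reach, as a shift and turn from the pose commanded when the call began, along the tool's axes at that moment; what a row does not reach only later rows make up. The controller multiplies each number of a shift by 0.8 m and each number of a turn by 0.5 rad. A row lasts 1/12 s, in which the tool goes at most 41.7 mm and 7.16 degrees, less where a joint would pass 70% of its speed; a pose out of reach is approached as far as the arm can. A call with a number of a shift or a turn outside -1 to 1 is refused whole. A call with a gripper value outside its range is refused whole. The fingers move at their own pace and stop on an object; "squeeze" is the grip in N (left out, the last holds). Time passes only in rows, so rows that repeat a pose let the fingers close. It gives the time, the measured TCP pose, the force, the opening and the grip force at its end, in the units of the state.
- monitor.sense(): the state, without advancing time (a new reading comes with each control period).
- cams.grab_frame(name): name is "scene" or "top" or "wrist"; returns a dict with "img" (480x640x3 uint8, red, green, blue), "camera_matrix" (3x3 intrinsics, pixels), "R" (3x3) and "t" (3): a world point X has camera coordinates R X + t; the wrist camera has in their place "tool_from_camera" (4x4, takes a point from camera to tool coordinates, whose origin is the TCP and whose axes are the flange's). Camera axes: x right, y down, z forward; pixel columns grow to the right and rows downward; lengths in m; the calibration is good to about 2 mm. A picture is of the moment at which its call begins: read the wrist's pose just before it. There is no depth.
- order.sign_off(): hands the job in; it is judged then, once.
Trained networks look in a picture, given as the dict that the camera call returned (one of the last four; its "shot" number tells which), for a name from the list of things; names that differ only in an ending like _2 or _b are one class to them, and where a whole thing is asked for, a point or a joint stands for the part that bears it (a point fixed in the world has none). Each returns a list of dicts, best first, with "confidence" (0 to 1); they miss things now and then, are a little off and sometimes report something else, mostly with a low value. They report only what shows in the picture. A call takes as long as a camera call.
- models.silhouettes(picture, name): "pixels" (480x640 bool, what is visible of it) and "centre" ([row, column] in pixels, amid what is visible of it).
- models.tip_of(picture, name): "centre" ([row, column] in pixels: a listed point, or the origin of a listed thing).
The state is a dict: "t": time; "q": joint angles; "qd": joint speeds; "tau": joint torques, N m; "tool_pos": TCP position; "ee_rot": TCP orientation; "wrist_force": force on the tool from outside, world axes, zero at the start; "torque": the same for the moment, N m; "width": finger opening in m; "finger_force": force on a finger pad.
Only numpy, scipy, OpenCV 4.12 (cv2) and the standard library are available. Lean on these libraries where they do the work, as an engineer would, in place of code of your own. Each camera call takes 0.05 s, during which the arm holds its last target. There are 200 camera calls.

### The job

Press the red palm plunger of the bearing dispenser once, all the way down, and let it spring back up, so that a single bearing comes out on the white delivery plate. Then, with the fingertips, nudge that bearing sideways along the plate until it rests against both bars of the empty blue V-stop; the other V-stop already holds a bearing. Do it gently, never gripping or lifting a bearing, and leave the parked bearing, the ones in the magazine and everything else on the bench where they are.

Things in the scene. Friction and masses are not known exactly. Their poses are not given: they have to be found in the camera images.
- dispenser: Hand-operated bearing dispenser fixed to the bench. Origin on the bench under the magazine's axis, z up; its mouth looks along its -x, +y is left. Aluminium magazine (x and y -22 to +22 mm, top 58 mm above the bench, open on top) with four bearings stacked flat. Blue housing behind it (x 24 to 122, y -31 to +31, top 80 mm above the bench) carries the plunger at x = 80, y = 0.
- delivery (a point): Point where the centre (half height) of an ejected bearing comes to rest, at dispenser x = -50 mm, y = 0 (it may slide up to 10 mm farther along -x), 4.5 mm above the white delivery plate. The plate's flat top is 12 mm above the bench and spans dispenser x -94 to -20, y -135 to +135 mm; a catch lip 4 mm high stands on it opposite the mouth (x -80 to -74, y -60 to +60).
- plunger_top (a point): Centre of the top of the plunger's red round palm cap, 42 mm across; 125 mm above the bench when up. It is pressed straight down. A full stroke moves a steel shuttle 52 mm, which pushes the lowest bearing out along -x. As the plunger comes up the shuttle goes back and the next bearing drops down, so a second press, even a part one, would push out another.
- plunger (a joint): Plunger travel in m: 0 = up, 0.024 = fully down, on a hard stop. A spring pushes back with about 3 N at the top and 8 N at the bottom, plus a damper of about 25 N per m/s (press slowly); it returns to 0 by itself when let go.
- magazine (a point): Point on the magazine's axis at the half-height of the lowest bearing (4.5 mm above the plate).
- nest_left (a point): Where the centre (half height) of a bearing seated in the left V-stop lies: dispenser x = -52, y = +95 mm. The V-stop is two slick blue plastic bars on the plate, 7 mm high, 8 mm thick, 34 mm long, each at 30 degrees to the plate's y, opening towards the plate's middle (mouth 48 mm wide, at y = 83); a bearing pushed in +y comes to rest against both bars.
- nest_right (a point): The same for the right V-stop: dispenser x = -52, y = -95 mm; it opens towards the middle, a bearing is pushed into it in -y.
- parked_bearing_center (a point): Centre (half height) of a bearing dispensed earlier, resting in one of the two V-stops (left or right); the other V-stop is empty. To be left where it is.
- bearing_1_center (a point): Centre (half height) of the lowest bearing in the magazine, the one that comes out next. Bearings are steel rings with black seals, 32 mm across, 9 mm thick, about 30 g, lying flat.
- bearing_2_center (a point): Centre of bearing number 2 from the bottom of the magazine, same size; it is to stay in the magazine.
- bearing_3_center (a point): Centre of bearing number 3 from the bottom of the magazine, same size; it is to stay in the magazine.
- bearing_4_center (a point): Centre of bearing number 4 from the bottom of the magazine, same size; it is to stay in the magazine.
- grease_tin_center (a point): Centre (half height) of a loose grease tin with yellow lid, 58 mm across, 39 mm high, standing beside the dispenser's housing. Bystander.
- end_shield: Loose grey cast end shield, ring 68 mm across, bore 33 mm, 22 mm high, standing on the bench in front of the delivery plate. Origin at the centre of its underside. Bystander.
- shaft: Loose stepped steel shaft standing upright on the bench in front of the delivery plate, 24 mm across, 62 mm high. Origin at the centre of its underside. Bystander.
- screwdriver: Loose screwdriver with red handle, 190 mm, lying on the bench. Bystander.
- wrench: Loose steel wrench, 160 mm, lying on the bench. Bystander.
- mug: Loose white mug, 80 mm across, 90 mm high, origin at the centre of its underside. Bystander.
- parts_box: Loose clear parts box, 90 x 70 x 30 mm, origin at the centre of its underside. Bystander.
- oil_bottle: Loose white oil bottle with red cap, 44 mm across, 120 mm high, origin at the centre of its underside. Bystander.

How it is judged:
On the way, in this order (a step that is already met when the one before it is completed fails the run):
1. the plunger is pressed all the way down (value of joint plunger above 0.0215 m), for 0.05 s.
2. the plunger is back up and one bearing lies on the delivery plate, clear of the mouth (value of joint plunger below 0.003 m and x of bearing_1_center in the frame of dispenser below -0.038 m), for 0.1 s.
3. the bearing is seated in the empty V-stop ((distance between bearing_1_center and nest_left below 0.005 m or distance between bearing_1_center and nest_right below 0.005 m)), for 0.2 s.
At the end, for the whole second after the job is handed in: The dispensed bearing lies flat on the plate, its centre within 5 mm of the seat of the V-stop that was empty; the plunger is up (within 3 mm), the other three bearings are in the magazine (within 6 mm of its axis) and the parked bearing is within 5 mm of where it was ((distance between bearing_1_center and nest_left below 0.005 m or distance between bearing_1_center and nest_right below 0.005 m) and angle between bearing_1_center's own z axis and vertical below 0.1 rad and value of joint plunger below 0.003 m and horizontal distance between each of bearing_2_center, bearing_3_center, bearing_4_center and magazine below 0.006 m and distance of parked_bearing_center from where it was at the start of the episode below 0.005 m); the robot touches nothing.
It fails at once if a second bearing leaves its place in the magazine (more than 6 mm off its axis, or the top one lifted 12 mm) (horizontal distance between any of bearing_2_center, bearing_3_center, bearing_4_center and magazine above 0.006 m or height (world z) of bearing_4_center above 0.0555 m).
It fails at once if the dispensed bearing is lifted more than 6 mm off the plate or tipped over 0.4 rad (height (world z) of bearing_1_center above 0.0225 m or angle between bearing_1_center's own z axis and vertical above 0.4 rad).
It fails at once if the dispensed bearing is gripped or pushed hard (over 25 N from the fingers) (contact force between the fingers and bearing_1 above 25 N).
It fails at once if the parked bearing is moved more than 8 mm (distance of parked_bearing_center from where it was at the start of the episode above 0.008 m).
It fails at once if a bystander is moved more than 20 mm (distance of any of grease_tin_center, end_shield, shaft, screwdriver, wrench, mug, parts_box, oil_bottle from where it was at the start of the episode above 0.02 m).
It also fails if it takes over 42 s, if anything falls off the work surface, if the arm or the gripper's body presses on something with over 40 N, if the wrist force passes 120 N, or if a joint passes its speed limit or range.

## Working session

There is one attempt and no reset: what is moved stays moved. The work goes in short steps, Python scripts to look and compute and a tool call to move; the robot and the scene stay as the last step left them, time stands still between calls to the robot, and variables do not carry over. Pictures are saved under pics/ and viewed, at most 10 in all, crops included, and the job is handed in when it is done.

Besides the shell and the picture viewer there is one more tool, called after ">>>" by a JSON object that holds its "name" and its "arguments", one argument or row to a line. drive_tool: Moves the arm, as the interface text tells. Its arguments: {"type":"object","properties":{"plan":{"type":"array","items":{"type":"array","items":{"type":"number","minimum":-1,"maximum":1}}},"squeeze":{"type":"number"}},"required":["plan"]}

```bash
mkdir -p pics
cat > h.py <<'E'
import numpy as np, cv2
from scipy.spatial.transform import Rotation as Ro
from plant import monitor, cams, order, models
def ray(f,rc):
    K=f["camera_matrix"];R=np.array(f["R"]);t=np.array(f["t"])
    d=R.T@np.linalg.solve(K,[rc[1],rc[0],1.]);return -R.T@t,d
def at(f,rc,z):
    o,d=ray(f,rc);return o+d*(z-o[2])/d[2]
def pix(f,X):
    p=f["camera_matrix"]@(np.array(f["R"])@X+f["t"]);return p[:2]/p[2]
E
python3 - <<'E'
from h import *
s=monitor.sense();print(s["t"],s["tool_pos"],s["ee_rot"],s["wrist_force"],s["width"])
Z=dict(plunger_top=.125,nest_left=.0165,nest_right=.0165,parked_bearing_center=.0165,delivery=.0165,bearing_4_center=.0435,magazine=.0165,dispenser=0,grease_tin_center=.02,end_shield=0,shaft=0,mug=0,oil_bottle=0,screwdriver=0.01,wrench=0.005,parts_box=0)
for c in("top","scene"):
    f=cams.grab_frame(c);cv2.imwrite(f"pics/{c}1.png",f["img"][...,::-1])
    for n,z in Z.items():
        for r in models.tip_of(f,n)[:2]: print(c,n,np.round(r["centre"]),round(r["confidence"],2),np.round(at(f,r["centre"],z),3))
E
```

```text
0.0 [0.24401025 0.52008708 0.23043316] [ 2.17661437e-01  9.76023902e-01 -8.61849181e-04 -3.13982544e-04] [-0.47408924  0.45010208 -0.38795644] 0.08559234740684311
top plunger_top [199. 387.] 0.51 [ 0.631 -0.126  0.125]
top nest_left [228. 317.] 0.83 [0.57  0.03  0.016]
top nest_left [246. 353.] 0.16 [ 0.527 -0.06   0.016]
top nest_right [269. 386.] 0.55 [ 0.472 -0.142  0.016]
top nest_right [217. 159.] 0.53 [0.586 0.423 0.016]
top parked_bearing_center [269. 384.] 0.5 [ 0.473 -0.137  0.016]
top delivery [249. 354.] 0.97 [ 0.521 -0.062  0.016]
top delivery [271. 382.] 0.62 [ 0.468 -0.132  0.016]
top bearing_4_center [228. 361.] 0.62 [ 0.569 -0.077  0.044]
top magazine [227. 359.] 0.72 [ 0.575 -0.073  0.016]
top dispenser [228. 362.] 0.96 [ 0.573 -0.084  0.   ]
top dispenser [308. 356.] 0.64 [ 0.374 -0.073  0.   ]
top grease_tin_center [177. 358.] 0.91 [ 0.701 -0.067  0.02 ]
top grease_tin_center [272. 298.] 0.44 [0.46  0.076 0.02 ]
top end_shield [270. 302.] 0.68 [0.463 0.065 0.   ]
top shaft [309. 356.] 0.45 [ 0.37  -0.073  0.   ]
top shaft [228. 361.] 0.15 [ 0.574 -0.08   0.   ]
top
[... 879 characters left out ...]
enser [302. 284.] 0.65 [ 0.566 -0.079  0.   ]
scene grease_tin_center [331. 338.] 0.71 [ 0.712 -0.066  0.02 ]
scene grease_tin_center [291. 239.] 0.28 [ 0.482 -0.136  0.02 ]
scene end_shield [243. 293.] 0.79 [0.444 0.064 0.   ]
scene end_shield [275. 320.] 0.26 [0.566 0.034 0.   ]
scene shaft [284. 279.] 0.56 [ 0.518 -0.051  0.   ]
scene mug [236. 413.] 0.76 [ 0.648  0.292 -0.   ]
scene mug [274. 316.] 0.32 [0.558 0.032 0.   ]
scene oil_bottle [202. 419.] 0.63 [0.578 0.418 0.   ]
scene screwdriver [201. 339.] 0.83 [0.425 0.259 0.01 ]
scene screwdriver [255. 234.] 0.59 [ 0.38 -0.07  0.01]
scene wrench [413. 157.] 0.95 [ 0.586 -0.416  0.005]
scene parts_box [243. 296.] 0.73 [0.45  0.072 0.   ]
```

Run:
```python
import cv2
a=cv2.imread("pics/top1.png")[140:340,240:440];cv2.imwrite("pics/top1c.png",cv2.resize(a,(600,600),interpolation=cv2.INTER_CUBIC))
```

```text
(no output)
```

View pics/top1c.png

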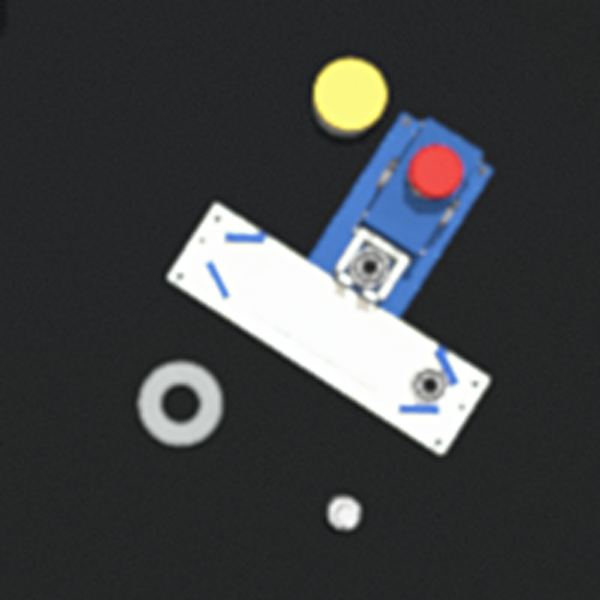

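View pics/scene1.png

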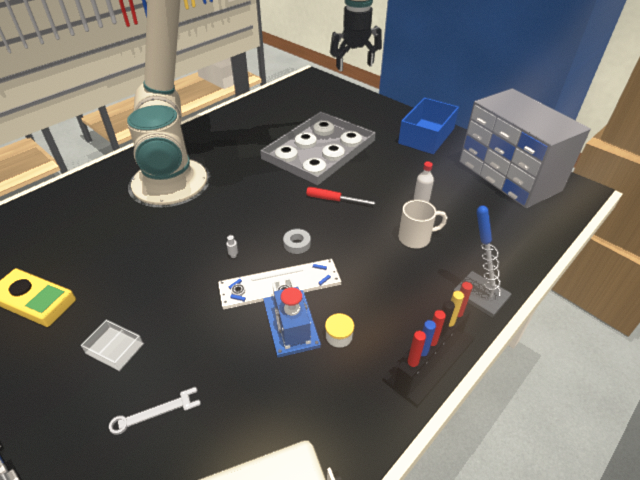

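The right V-stop at crop (429,385) holds the parked bearing, and the left one at crop (235,260) is empty. The plunger is at (437,172), and the grease tin and end shield are clear of the path. Next I fit the dispenser pose from the detections and the plate corners.

```bash
cat >> h.py <<'E'
def d2w(p,pose): 
    c,s=np.cos(pose[2]),np.sin(pose[2]);return np.array([pose[0]+c*p[0]-s*p[1],pose[1]+s*p[0]+c*p[1],p[2]])
def w2d(X,pose):
    c,s=np.cos(pose[2]),np.sin(pose[2]);a,b=X[0]-pose[0],X[1]-pose[1];return np.array([c*a+s*b,-s*a+c*b])
E
python3 - <<'E'
from h import *
from scipy.optimize import least_squares
f=cams.grab_frame("top");g=cams.grab_frame("scene")
hsv=cv2.cvtColor(f["img"],cv2.COLOR_RGB2HSV)
def cen(m):
    n,l,st,c=cv2.connectedComponentsWithStats(m.astype(np.uint8));i=1+np.argmin(np.hypot(*(c[1:]-[386,198]).T)+1e3*(st[1:,4]<40));return c[i][::-1]
red=cen(((hsv[...,0]<8)|(hsv[...,0]>172))&(hsv[...,1]>120)&(hsv[...,2]>90))
obs=[(f,[207.3,311.7],(-.02,.135,.012)),(f,[232.3,296],(-.094,.135,.012)),(f,[266,403.7],(-.02,-.135,.012)),(f,[291.7,387],(-.094,-.135,.012)),
(f,red,(.08,0,.125)),(f,[228,361],(0,0,.0435)),(f,[268.5,383],(-.052,-.095,.0165)),(g,[294,290],(.08,0,.125)),(g,[292,236],(-.052,-.095,.0165)),(g,[274,319],(-.052,.095,.0165)),(g,[302,284],(0,0,0))]
F=lambda p:np.concatenate([pix(c,d2w(w,p))-np.array(rc)[::-1] for c,rc,w in obs])
r=least_squares(F,[.57,-.08,-.52],loss="soft_l1");p=r.x;print(p,np.round(F(p).reshape(-1,2),1).tolist(),red);np.save("pose.npy",p)
for w in [(.08,0,.125),(-.055,-.045,.0165),(-.052,.0645,.0165),(-.052,.095,.0165)]:print(w,np.round(d2w(w,p),4))
s=monitor.sense();print(Ro.from_quat(s["ee_rot"]).as_matrix().round(3).tolist(), "dispenser y ang",np.degrees(p[2])+90)
R=Ro.from_quat(s["ee_rot"]).as_matrix();print("to above plunger, tool units",R.T@(d2w((.08,0,.145),p)-s["tool_pos"])/.8)
E
```

```text
[ 0.5676015  -0.08097228 -0.5416954 ] [[0.2, 0.5], [-0.2, 0.3], [-0.4, 0.2], [0.5, -0.3], [0.9, -0.1], [2.0, 1.1], [0.1, -0.2], [0.1, 0.2], [1.1, -2.3], [0.5, -1.1], [0.3, 1.3]] [196.90833333 384.73333333]
(0.08, 0, 0.125) [ 0.6361 -0.1222  0.125 ]
(-0.055, -0.045, 0.0165) [ 0.4973 -0.0912  0.0165]
(-0.052, 0.0645, 0.0165) [0.5563 0.0011 0.0165]
(-0.052, 0.095, 0.0165) [0.572  0.0272 0.0165]
[[-0.905, 0.425, 0.0], [0.425, 0.905, 0.0], [-0.0, 0.0, -1.0]] dispenser y ang 58.96313964940906
to above plunger, tool units [-0.78476159 -0.51927046  0.10789213]
```

>>> {"name": "drive_tool", "arguments": {
  "plan": [
    [0,0,0.2,-0.33,-0.22,0,-1],
    [0,0,0.2,-0.33,-0.22,0,-1],
    [0,0,0.2,-0.33,-0.22,0,-1],
    [0,0,0.2,-0.33,-0.22,0,-1],
    [0,0,0.2,-0.33,-0.22,0,-1],
    [0,0,0.2,-0.33,-0.22,0,-1],
    [0,0,0.2,-0.33,-0.22,0,-1],
    [0,0,0.2,-0.33,-0.22,0,-1]
  ],
  "squeeze": 20
}}

```text
t: 2.47
tool_pos: [0.4101, 0.2458, 0.2315]
ee_rot: [0.267, 0.964, -0.0, 0.001]
wrist_force: [0.1, 0.3, 0.4]
width: -0.0001
finger_force: 0.0
```

```bash
cat > go.py <<'E'
import sys
from h import *
p=np.load("pose.npy");w=[float(a) for a in sys.argv[1:4]]
s=monitor.sense();R=Ro.from_quat(s["ee_rot"]).as_matrix()
print("t",s["t"],"tcp d",w2d(s["tool_pos"],p).round(4),"z",s["tool_pos"][2].round(4),"F",np.round(s["wrist_force"],1),"w",s["width"],"tool y ang rel to disp y",(np.degrees(np.arctan2(R[1,1],R[0,1])-p[2])-90).round(2),"tilt",R[2].round(3))
print("units",(R.T@(d2w(w,p)-s["tool_pos"])/.8).round(4))
E
python3 go.py .08 0 .145
```

```text
t 2.4667 tcp d [-0.3035  0.1988] z 0.2315 F [0.1 0.3 0.4] w -7.706451413992179e-05 tool y ang rel to disp y 0.06 tilt [-0.002 -0.    -1.   ]
units [-0.4789 -0.2489  0.1092]
```

>>> {"name": "drive_tool", "arguments": {
  "plan": [
    [0,0,0,-0.36,-0.19,0.03,-1],
    [0,0,0,-0.36,-0.19,0.03,-1],
    [0,0,0,-0.36,-0.19,0.03,-1],
    [0,0,0,-0.36,-0.19,0.03,-1],
    [0,0,0,-0.36,-0.19,0.03,-1],
    [0,0,0,-0.36,-0.19,0.03,-1],
    [0,0,0,-0.36,-0.19,0.03,-1],
    [0,0,0,-0.36,-0.19,0.03,-1]
  ]
}}

```text
t: 3.13
tool_pos: [0.579, -0.032, 0.2071]
ee_rot: [0.267, 0.964, -0.0, 0.0]
wrist_force: [-0.0, 0.6, 0.0]
width: -0.0
finger_force: 0.0
```

```bash
python3 go.py .08 0 .145
```

```text
t 3.1333 tcp d [-0.0155  0.0478] z 0.2071 F [-0.   0.6  0. ] w -8.63026128566655e-06 tool y ang rel to disp y 0.1 tilt [-0.001 -0.    -1.   ]
units [-0.1191 -0.06    0.0778]
```

>>> {"name": "drive_tool", "arguments": {
  "plan": [
    [0,0,0,-0.06,-0.03,0.04,-1],
    [0,0,0,-0.119,-0.06,0.06,-1],
    [0,0,0,-0.119,-0.06,0.078,-1],
    [0,0,0,-0.119,-0.06,0.078,-1],
    [0,0,0,-0.119,-0.06,0.078,-1]
  ]
}}

```text
t: 3.55
tool_pos: [0.6341, -0.1204, 0.1423]
ee_rot: [0.267, 0.964, 0.0, -0.002]
wrist_force: [0.2, 0.8, 0.1]
width: -0.0002
finger_force: 0.0
```

```bash
python3 go.py .08 0 .125
python3 - <<'E'
from h import *
p=np.load("pose.npy");f=cams.grab_frame("wrist")
cv2.imwrite("pics/w1.png",f["img"][...,::-1])
E
```

```text
t 3.55 tcp d [0.0773 0.0005] z 0.1423 F [0.2 0.8 0.1] w -0.00018497255424548324 tool y ang rel to disp y 0.02 tilt [ 0.005 -0.001 -1.   ]
units [-0.0035 -0.0006  0.0216]
```

View pics/w1.png

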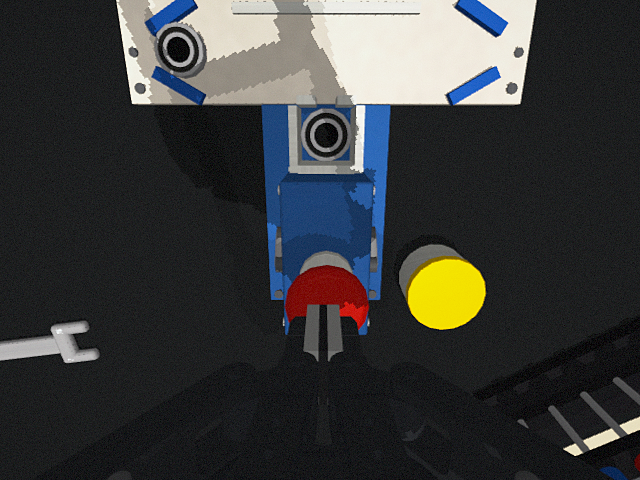

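Closed fingertips sit over the red cap (about 325,305), the parked bearing is in the right V at (180,50), and the left V at (480,50) is empty. Pressing slowly.

>>> {"name": "drive_tool", "arguments": {
  "plan": [
    [0,0,0,-0.003,0,0.018,-1],
    [0,0,0,-0.003,0,0.024,-1],
    [0,0,0,-0.003,0,0.028,-1],
    [0,0,0,-0.003,0,0.032,-1],
    [0,0,0,-0.003,0,0.036,-1],
    [0,0,0,-0.003,0,0.04,-1],
    [0,0,0,-0.003,0,0.044,-1],
    [0,0,0,-0.003,0,0.048,-1]
  ]
}}

```text
t: 4.27
tool_pos: [0.6364, -0.119, 0.1092]
ee_rot: [0.266, 0.964, 0.0, 0.0]
wrist_force: [-3.5, 2.0, 8.1]
width: -0.0
finger_force: 4.1
```

```bash
python3 go.py .08 0 .101
```

```text
t 4.2667 tcp d [0.0785 0.0029] z 0.1092 F [-3.5  2.   8.1] w -4.300517746408836e-05 tool y ang rel to disp y 0.23 tilt [-0.001  0.001 -1.   ]
units [-0.0018 -0.0036  0.0103]
```

>>> {"name": "drive_tool", "arguments": {
  "plan": [
    [0,0,0,0,-0.002,0.003,-1],
    [0,0,0,0,-0.003,0.006,-1],
    [0,0,0,0,-0.003,0.009,-1],
    [0,0,0,0,-0.003,0.011,-1],
    [0,0,0,0,-0.003,0.012,-1],
    [0,0,0,0,-0.003,0.012,-1]
  ]
}}

```text
t: 4.77
tool_pos: [0.6363, -0.1192, 0.101]
ee_rot: [0.266, 0.964, 0.002, 0.001]
wrist_force: [-2.1, 5.8, 12.9]
width: 0.0
finger_force: 6.6
```

>>> {"name": "drive_tool", "arguments": {
  "plan": [
    [0,0,0,0,0,0.002,-1],
    [0,0,0,0,0,0.004,-1],
    [0,0,0,0,0,0.004,-1]
  ]
}}

```text
t: 5.02
tool_pos: [0.6364, -0.1192, 0.1008]
ee_rot: [0.266, 0.964, 0.002, 0.002]
wrist_force: [-6.5, 6.9, 27.2]
width: -0.0003
finger_force: 13.4
```

Run:
```python
from h import *
f=cams.grab_frame("wrist");cv2.imwrite("pics/w2.png",cv2.resize(f["img"][0:240,160:480,::-1],(640,480)))
```

```text
(no output)
```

View pics/w2.png

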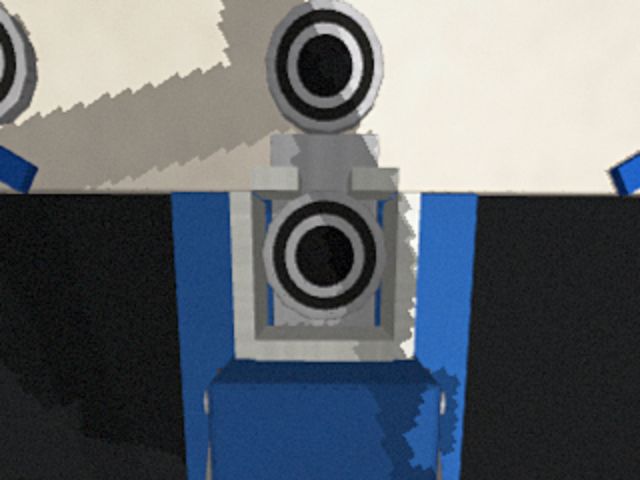

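On the hard stop (force rises, z stays still). The bearing is out on the plate at crop (325,65), with the shuttle behind it. Releasing straight up.

>>> {"name": "drive_tool", "arguments": {
  "plan": [
    [0,0,0,0,0,-0.008,-1],
    [0,0,0,0,0,-0.014,-1],
    [0,0,0,0,0,-0.02,-1],
    [0,0,0,0,0,-0.028,-1],
    [0,0,0,0,0,-0.036,-1],
    [0,0,0,0,0,-0.05,-1],
    [0,0,0,0,0,-0.07,-1],
    [0,0,0,0,0,-0.08,-1]
  ]
}}

```text
t: 5.73
tool_pos: [0.6363, -0.123, 0.1595]
ee_rot: [0.266, 0.964, -0.0, 0.001]
wrist_force: [-0.0, -0.4, 0.7]
width: 0.0
finger_force: 0.0
```

```bash
python3 - <<'E'
from h import *
p=np.load("pose.npy");s=monitor.sense();f=cams.grab_frame("wrist")
cv2.imwrite("pics/w3.png",f["img"][...,::-1])
T=np.eye(4);T[:3,:3]=Ro.from_quat(s["ee_rot"]).as_matrix();T[:3,3]=s["tool_pos"]
M=np.linalg.inv(T@f["tool_from_camera"]);f["R"],f["t"]=M[:3,:3],M[:3,3]
for n,z in dict(bearing_1_center=.0165,parked_bearing_center=.0165,nest_left=.0165,nest_right=.0165,plunger_top=.125).items():
    for r in models.tip_of(f,n)[:3]:print(n,np.round(r["centre"]),round(r["confidence"],2),w2d(at(f,r["centre"],z),p).round(4))
for c in models.silhouettes(f,"bearing_1_center")[:4]:print("sil",np.round(c["centre"]),c["confidence"],w2d(at(f,c["centre"],.021),p).round(4))
E
python3 go.py -.055 -.042 .14
```

```text
bearing_1_center [ 48. 327.] 0.73 [-0.0524  0.0002]
parked_bearing_center [ 48. 189.] 0.77 [-0.0522 -0.0957]
nest_left [ 48. 462.] 0.9 [-0.0525  0.0935]
nest_left [ 50. 193.] 0.64 [-0.0512 -0.093 ]
plunger_top [290. 328.] 0.62 [ 0.0805 -0.0001]
sil [ 49. 328.] 0.84 [-0.0513  0.0005]
t 6.0833 tcp d [ 0.0791 -0.0008] z 0.1566 F [ 0.9  0.3 -0.4] w -2.090920986992359e-05 tool y ang rel to disp y 0.16 tilt [ 0.002 -0.    -1.   ]
units [ 0.1678 -0.0511  0.0211]
```

View pics/w3.png

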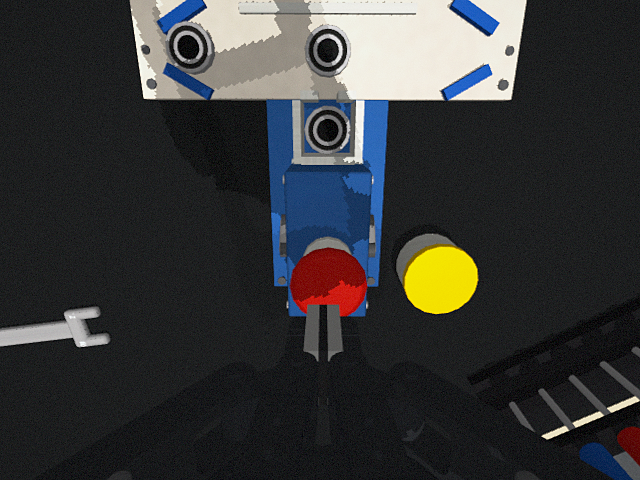

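Plunger is back up, and the single bearing lies at pixel (328,48), which is dispenser (-52, 0) mm. Left V is empty. Moving beside it on the -y side.

>>> {"name": "drive_tool", "arguments": {
  "plan": [
    [0,0,0,0.05,-0.02,0,-1],
    [0,0,0,0.1,-0.035,0,-1],
    [0,0,0,0.15,-0.051,0,-1],
    [0,0,0,0.165,-0.051,0.03,-1],
    [0,0,0,0.165,-0.051,0.08,-1],
    [0,0,0,0.165,-0.051,0.12,-1],
    [0,0,0,0.165,-0.051,0.145,-1],
    [0,0,0,0.165,-0.051,0.15,-1]
  ]
}}

```text
t: 6.75
tool_pos: [0.4979, -0.0887, 0.034]
ee_rot: [0.266, 0.964, 0.0, -0.004]
wrist_force: [-1.0, 0.2, 0.5]
width: -0.0002
finger_force: 0.0
```

```bash
python3 go.py -.052 -.042 .0175
```

```text
t 6.75 tcp d [-0.0558 -0.0426] z 0.034 F [-1.   0.2  0.5] w -0.00021201317704082202 tool y ang rel to disp y 0.16 tilt [ 0.008 -0.002 -1.   ]
units [-0.0049  0.0007  0.0205]
```

>>> {"name": "drive_tool", "arguments": {
  "plan": [
    [0,0,0,-0.001,0,0.01,-1],
    [0,0,0,-0.001,0,0.019,-1],
    [0,0,0,-0.001,0,0.019,-1],
    [0,0,0,-0.001,0,0.019,-1]
  ]
}}

```text
t: 7.08
tool_pos: [0.5028, -0.0904, 0.023]
ee_rot: [0.266, 0.964, 0.0, 0.001]
wrist_force: [-0.1, -0.1, 0.0]
width: 0.0
finger_force: 0.0
```

```bash
python3 go.py -.052 -.042 .0165;  python3 - <<'E'
from h import *
f=cams.grab_frame("wrist");cv2.imwrite("pics/w4.png",f["img"][...,::-1])
E
```

```text
t 7.0833 tcp d [-0.0507 -0.0415] z 0.023 F [-0.1 -0.1  0. ] w 4.948243903660938e-05 tool y ang rel to disp y 0.17 tilt [-0.001  0.    -1.   ]
units [ 0.0017 -0.0006  0.0081]
```

View pics/w4.png

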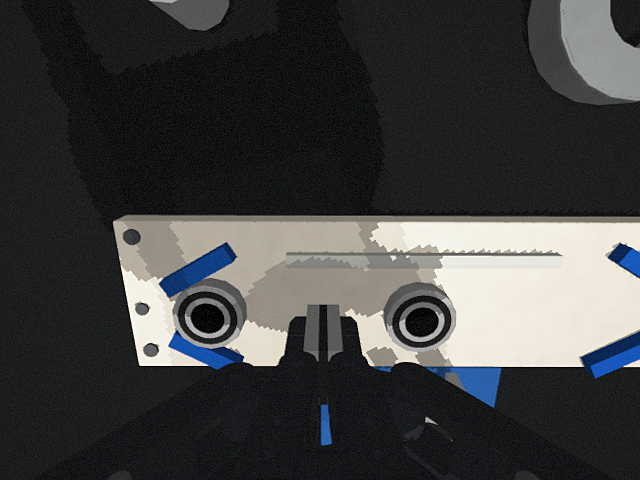

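Closed fingers are at (323,312), clear of both bearings: parked at (208,315), dispensed at (420,320). Lowering, then a slow push.

>>> {"name": "drive_tool", "arguments": {
  "plan": [
    [0,0,0,0.001,0,0.008,-1],
    [0,0,0,0.001,0,0.009,-1],
    [0,0,0,0.001,0.005,0.009,-1],
    [0,0,0,0.001,0.01,0.009,-1],
    [0,0,0,0.001,0.015,0.009,-1],
    [0,0,0,0.001,0.02,0.009,-1],
    [0,0,0,0.001,0.026,0.009,-1],
    [0,0,0,0.001,0.032,0.009,-1]
  ]
}}

```text
t: 7.8
tool_pos: [0.5149, -0.0674, 0.0154]
ee_rot: [0.266, 0.964, -0.0, 0.0]
wrist_force: [-1.1, -0.6, 0.5]
width: 0.0004
finger_force: 0.2
```

```bash
python3 go.py -.052 .0645 .0155
```

```text
t 7.8 tcp d [-0.0522 -0.0155] z 0.0154 F [-1.1 -0.6  0.5] w 0.00039723370089262045 tool y ang rel to disp y 0.18 tilt [-0.  0. -1.]
units [-0.0005  0.1    -0.0001]
```

>>> {"name": "drive_tool", "arguments": {
  "plan": [
    [0,0,0,0,0.009,0,-1],
    [0,0,0,0,0.018,0,-1],
    [0,0,0,0,0.027,0,-1],
    [0,0,0,0,0.036,0,-1],
    [0,0,0,0,0.045,0,-1],
    [0,0,0,0,0.054,0,-1],
    [0,0,0,0,0.062,0,-1],
    [0,0,0,0,0.07,0,-1]
  ]
}}

```text
t: 8.47
tool_pos: [0.5436, -0.0191, 0.0153]
ee_rot: [0.266, 0.964, 0.0, -0.0]
wrist_force: [-1.0, -0.5, -0.7]
width: 0.0
finger_force: 0.2
```

```bash
cat > see.py <<'E'
from h import *
import sys
p=np.load("pose.npy");s=monitor.sense();f=cams.grab_frame("wrist");cv2.imwrite("pics/%s.png"%sys.argv[1],f["img"][...,::-1])
T=np.eye(4);T[:3,:3]=Ro.from_quat(s["ee_rot"]).as_matrix();T[:3,3]=s["tool_pos"]
M=np.linalg.inv(T@f["tool_from_camera"]);f["R"],f["t"]=M[:3,:3],M[:3,3]
for n in("bearing_1_center","parked_bearing_center","nest_left"):
    for r in models.tip_of(f,n)[:3]:print(n,np.round(r["centre"]),round(r["confidence"],2),w2d(at(f,r["centre"],.0165),p).round(4))
for c in models.silhouettes(f,"bearing_1_center")[:4]:print("sil",np.round(c["centre"]),c["confidence"],w2d(at(f,c["centre"],.0205),p).round(4))
E
python3 see.py w5; python3 go.py -.052 .0645 .0155
```

```text
bearing_1_center [325. 374.] 0.97 [-0.0524  0.061 ]
parked_bearing_center [328.  18.] 0.62 [-0.0507 -0.0947]
nest_left [326. 452.] 0.74 [-0.0522  0.095 ]
sil [325. 381.] 0.85 [-0.055   0.0635]
t 8.7167 tcp d [-0.0526  0.0398] z 0.0152 F [-0.2 -0.2 -0.1] w -0.0002024471857407547 tool y ang rel to disp y 0.17 tilt [ 0. -0. -1.]
units [-0.0008  0.0308 -0.0004]
```

View pics/w5.png

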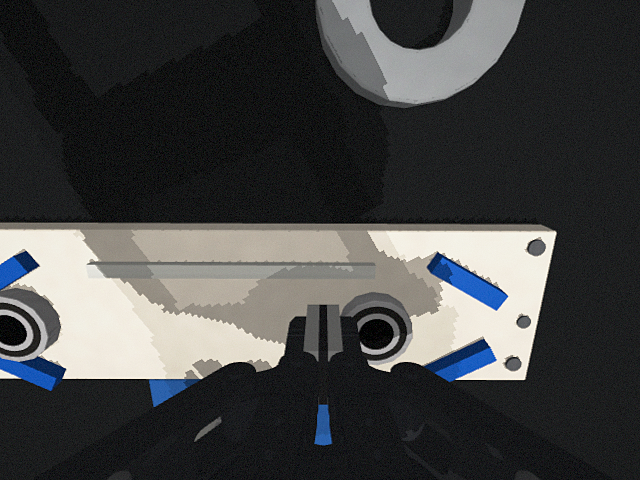

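The bearing touches the finger at (376,330) and lines up with the left V at (470,315), about 33 mm to go. The parked bearing is untouched.

>>> {"name": "drive_tool", "arguments": {
  "plan": [
    [0,0,0,0,0.008,0,-1],
    [0,0,0,0,0.016,0,-1],
    [0,0,0,0,0.023,0,-1],
    [0,0,0,0,0.029,0,-1],
    [0,0,0,0,0.033,0,-1],
    [0,0,0,0,0.036,0,-1],
    [0,0,0,0,0.038,0,-1],
    [0,0,0,0,0.038,0,-1]
  ]
}}

```text
t: 9.38
tool_pos: [0.5591, 0.0067, 0.0153]
ee_rot: [0.266, 0.964, 0.0, 0.0]
wrist_force: [0.5, 0.5, -0.3]
width: 0.0001
finger_force: 0.0
```

```bash
python3 see.py w6; python3 go.py -.052 .073 .0155
```

```text
bearing_1_center [326. 375.] 0.67 [-0.0523  0.0915]
parked_bearing_center [328. 376.] 0.22 [-0.0508  0.0922]
nest_left [330. 165.] 0.23 [-0.0495 -0.0005]
sil [324. 383.] 0.9 [-0.0555  0.0942]
t 9.6333 tcp d [-0.0525  0.0702] z 0.0153 F [0.3 0.1 0.1] w 0.00012996520592653568 tool y ang rel to disp y 0.15 tilt [ 0.  0. -1.]
units [-0.0006  0.0036 -0.0002]
```

View pics/w6.png

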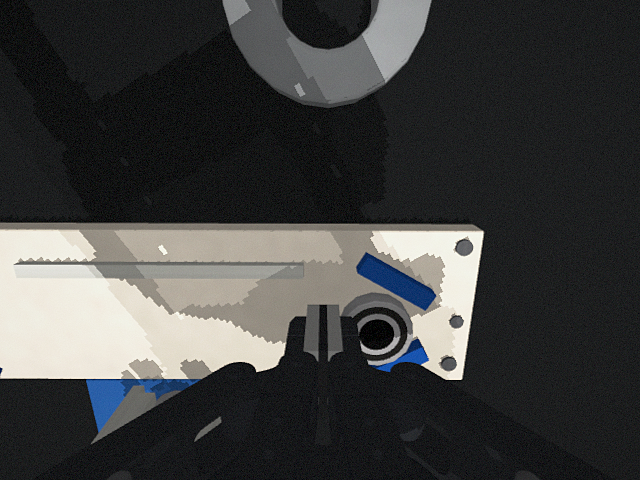

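Not quite seated: the bearing at (376,332) still has a small gap to the bars, with about 3 mm to go and no force yet. Nudging in small steps.

>>> {"name": "drive_tool", "arguments": {
  "plan": [
    [0,0,0,0,0.001,0,-1],
    [0,0,0,0,0.002,0,-1],
    [0,0,0,0,0.003,0,-1],
    [0,0,0,0,0.004,0,-1],
    [0,0,0,0,0.004,0,-1]
  ]
}}

```text
t: 10.05
tool_pos: [0.5602, 0.0091, 0.0153]
ee_rot: [0.266, 0.964, -0.0, -0.0]
wrist_force: [-1.3, -1.6, 0.7]
width: -0.0
finger_force: 0.5
```

>>> {"name": "drive_tool", "arguments": {
  "plan": [
    [0,0,0,0,0.001,0,-1],
    [0,0,0,0,0.002,0,-1],
    [0,0,0,0,0.002,0,-1],
    [0,0,0,0,0.002,0,-1]
  ]
}}

```text
t: 10.38
tool_pos: [0.561, 0.0105, 0.0152]
ee_rot: [0.266, 0.964, -0.0, -0.0]
wrist_force: [-1.2, -1.0, 0.5]
width: 0.0001
finger_force: 0.8
```

>>> {"name": "drive_tool", "arguments": {
  "plan": [
    [0,0,0,0,0.001,0,-1],
    [0,0,0,0,0.002,0,-1],
    [0,0,0,0,0.002,0,-1],
    [0,0,0,0,0.002,0,-1]
  ]
}}

```text
t: 10.72
tool_pos: [0.5612, 0.0108, 0.0152]
ee_rot: [0.266, 0.964, -0.001, -0.001]
wrist_force: [-2.0, -5.1, 1.4]
width: 0.0001
finger_force: 3.0
```

```bash
python3 see.py w7; python3 go.py -.052 .073 .0155;python3 -c "
import cv2;a=cv2.imread('pics/w7.png')[220:400,260:500];cv2.imwrite('pics/w7c.png',cv2.resize(a,(720,540)))"
```

```text
bearing_1_center [323. 374.] 0.82 [-0.054   0.0958]
nest_left [393. 181.] 0.21 [-0.0165  0.007 ]
sil [322. 382.] 0.82 [-0.0567  0.0983]
t 10.9667 tcp d [-0.0528  0.0753] z 0.0152 F [-3.6 -5.1  1.9] w 0.0002530287828113487 tool y ang rel to disp y 0.22 tilt [ 0.001 -0.002 -1.   ]
units [-0.001  -0.0029 -0.0003]
```

View pics/w7c.png

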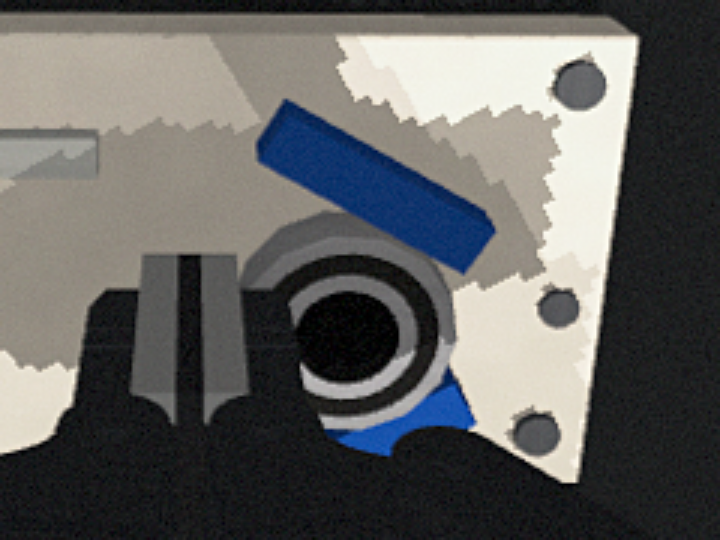

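The TCP has stalled at about 6 N and the bearing rests against both blue bars. Backing off along -y, then up.

>>> {"name": "drive_tool", "arguments": {
  "plan": [
    [0,0,0,0,-0.006,0,-1],
    [0,0,0,0,-0.015,0,-1],
    [0,0,0,0,-0.03,0,-1],
    [0,0,0,0,-0.035,-0.03,-1],
    [0,0,0,0,-0.035,-0.08,-1],
    [0,0,0,0,-0.035,-0.12,-1],
    [0,0,0,0,-0.035,-0.15,-1],
    [0,0,0,0,-0.035,-0.15,-1]
  ]
}}

```text
t: 11.63
tool_pos: [0.5514, -0.0134, 0.1409]
ee_rot: [0.266, 0.964, 0.001, 0.006]
wrist_force: [0.1, -0.6, 0.2]
width: 0.0001
finger_force: 0.0
```

```bash
python3 see.py w8; python3 go.py -.052 .073 .0155
```

```text
bearing_1_center [231. 385.] 0.75 [-0.0547  0.0951]
parked_bearing_center [234. 132.] 0.8 [-0.052  -0.0958]
sil [232. 388.] 0.98 [-0.0551  0.097 ]
t 11.8833 tcp d [-0.0535  0.048 ] z 0.1337 F [-0.5 -0.2 -0.1] w 0.0003355402165633959 tool y ang rel to disp y 0.15 tilt [ 0.003 -0.001 -1.   ]
units [-0.0024  0.0315  0.1477]
```

View pics/w8.png

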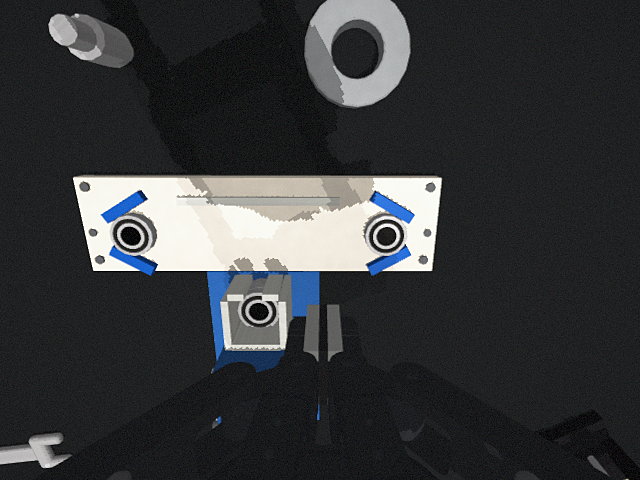

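The bearing at (386,236) sits in the left V as a mirror image of the parked one at (131,236). The plunger is up and the gripper is clear, so I'm handing in.

```bash
python3 -c "
from h import *
print(order.sign_off())"
```

```text
the job is handed in; nothing more can be done
None
```

I pressed the plunger once, one bearing came out, and it now rests against both bars of the left V-stop. The parked bearing looks untouched, and the job was handed in at about 12 s; the hand-in returned no verdict.

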